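# Slide the dropper bottle into its bay and shut the gate

### The arm

A 6-joint arm with a two-finger parallel gripper is mounted at the origin on a cart in front of the work surface, level with it; the furniture and walls round the work are solid. World frame = base frame: x ahead of the robot, y to its left, z up, the work surface at z = 0. Lengths are in m, angles in rad, forces in N, time in s.
With the tool pointing down it reaches from about 0.425 to 1.125 m from the base axis. Payload 14.9 kg.
Tool frame: the origin (TCP) lies midway between the tips of the shut fingers; the grasp point (between the pads) lies 19 mm behind it; z points along the fingers, y is the line along which they close (so a half turn about z gives the same grasp; the last joint's range is limited). The gripper opens to 91 mm and grips with 3 to 60 N. Pads are 32 mm wide; open, the fingers measure 118 mm over their backs; the gripper's body (76 mm by 178 mm) begins 60 mm behind the grasp point.
Start: joints at [1.225, 0.379, 1.734, -0, 1.028, -0.033], TCP at [0.215, 0.666, 0.186] pointing down, gripper open.
Joint ranges: [-2.77, 2.77], [-0.74, 2.19], [0, 2.66], [-1.06, 4.2], [0.31, 2.87], [-3.08, 3.08]. Speed limits (rad/s): [1.89, 1.89, 2.39, 3.14, 3.14, 3.14].

### API

Orientations are given as a unit quaternion [w, x, y, z].
In Python, from plant import r gives the robot as it stands.
- The arm moves only by the tool send_rows, never from a script. Its argument "plan" is a list of rows, each an object with "slide": the shift along the world's x, y, z in cm, a list of three; "spin": the turn about the world's z in degrees; "fingers": the opening, from -1 (shut) to 1 (fully open). In form: [{"slide": [x, y, z], "spin": spin, "fingers": fingers}, ...]. A call has 1 to 8 rows; each row shifts and turns the commanded pose from where the row before left it; what a row does not reach is not made up. A row lasts 1/10 s, in which the tool goes at most 50 mm and 8.59 degrees, less where a joint would pass 70% of its speed; a pose out of reach is approached as far as the arm can. A call is refused whole if a number of a shift passes 5 or a number of a turn 8.59, either way. A call with a gripper value outside its range is refused whole. The fingers move at their own pace and stop on an object; "grip_force" is the grip in N (left out, the last holds). Time passes only in rows, so rows that do not move let the fingers close. It gives the time, the measured TCP pose, the force, the opening and the grip force at its end, in the units of the state.
- r.get_obs(): the state, without advancing time (a new reading comes with each control period).
- r.read_camera(name): name is "scene" or "top"; returns (picture, depth): 400x640x3 uint8, blue, green, red; 400x640 float32, m along the optical axis (not along the pixel's ray), 0 where there is no reading.
- r.get_calibration(name): a dict with "camera_matrix" (3x3 intrinsics, pixels), "k1" (the pictures are not rectified: a ray, as slopes to the right and down, at radius r is drawn at 1 + k1 r^2 times it, then the intrinsics apply), "xyz" and "attitude" of the camera in the world. Camera axes: x right, y up, looking along -z (the intrinsics and any distortion apply to the point x, -y, -z); pixel columns grow to the right and rows downward; lengths in m; the calibration is good to about 2 mm. A picture is of the moment at which its call begins. get_calibration takes no time and is no camera call.
- r.sign_off(): hands the job in; it is judged then, once.
The state is a dict: "t": time; "qpos": joint angles; "qvel": joint speeds; "effort": joint torques, N m; "position": TCP position; "tool_rot": TCP orientation; "contact_force": force on the tool from outside, world axes, zero at the start; "ft_torque": the same for the moment, N m; "grip_width": finger opening in m; "grasp_force": force on a finger pad.
Only numpy, scipy, OpenCV 4.12 (cv2) and the standard library are available. Lean on these libraries where they do the work, as an engineer would, in place of code of your own. Each camera call takes 0.05 s, during which the arm holds its last target. There are 200 camera calls.

### The job

Swing the gate of the small bottle bay wide open, slide the dropper bottle that stands in front of the multimeter across the bench into the bay by pushing it low on its body, then swing the gate fully shut behind it. The bottle is full and its nozzle drips: keep it upright with its foot on the bench the whole way, do not touch the cap or nozzle, and do not disturb the other things on the bench.

Things in the scene. Friction and masses are not known exactly. Their poses are not given: they have to be found in the camera images.
- flux_bottle: Dropper bottle standing upright on the near bench, front right (not the like one far off at the back left): round cream body 38 mm in diameter, straight up to 58 mm, then a shoulder; 118 mm high in all, 0.16 kg. Origin at the centre of its underside, z up; yaw means nothing. Friction about 0.6: pushed above 25 mm it may tip. An upright gripper's palm may touch the cap; lean it back from the push.
- flux_bottle_cap: Cap with pointed nozzle on top of the dropper bottle, up to 22 mm in diameter, 76 to 118 mm above the bottle's foot (its origin is that of the bottle). Not to be touched.
- bay: Bottle bay: in front of the test fixture, a grey U of three walls, 4 mm thick and 50 mm high, screwed to the bench and open on top; it has no floor, so the bench runs through. Origin on the bench surface at the middle of the bay; x points from the mouth to the back wall, y along the mouth, z up. Inside it spans x from -36 mm (inner face of the shut gate) to +40 mm (back wall), y from -40 to +40 mm. Small screw feet, 3 mm thick, stick out to 61 mm at the sides and back.
- gate (a joint): Angle of the bay's gate about its upright hinge, rad: 0 is shut (along the bay's y across the mouth), growing as it swings outward away from the bay (1.57: straight out from the mouth), up to its stop at 2.1. It stays where it is left (friction 0.03 N m). At angle a it points along (-sin a, cos a) in the bay's x, y. Aluminium strip 8 mm thick, from 6 to 86 mm from the hinge, between 6 and 40 mm above the bench.
- gate_pivot (a point): Point on the gate's hinge axis, 23 mm above the bench, at x = -40 mm, y = -46 mm in the bay's frame: one corner of the mouth.
- gate_knob (a point): Top of the black upright knob on the free end of the gate: 14 mm in diameter, 78 mm from the hinge axis, its top 60 mm above the bench and 20 mm above the strip.
- usb_adapter: Black plug-in adapter lying on the bench in front of the test fixture, 30x64x28 mm with its pins; bystander. Origin under its middle, pins along its y.
- block_gauge: Grey block with a notch, 25x60x16 mm; bystander, near the robot's edge of the bench. Origin at the centre of its underside.
- tape_blk: Roll of black tape lying flat, 70 mm across, 20 mm high; bystander. Origin at the centre of its underside.
- flask_jar: The near one of two tall flasks, left of the test fixture: 70 mm across, 162 mm high; bystander. Origin at the centre of its underside.
Mind the look-alikes: they are no part of the job. Of the things like the flux_bottle, leave any that is green; of the rest the larger one is meant.

How it is judged:
On the way, in this order (a step that is already met when the one before it is completed fails the run):
1. the gate is swung wide open (more than 1.3 rad) (value of joint gate above 1.3 rad), for 0.2 s.
2. the bottle stands between the bay's walls, clear of the gate's path (x of flux_bottle in the frame of bay between -0.026 and 0.025 m and y of flux_bottle in the frame of bay between -0.025 and 0.025 m and angle between flux_bottle's own z axis and vertical below 0.1 rad), for 0.2 s.
At the end, for the whole second after the job is handed in: The bottle stands upright (within 0.1 rad) and still on the bench inside the bay, its axis 26 mm or less in front of and 25 mm or less behind the bay's middle and within 25 mm of it sideways, and the gate is shut to within 0.12 rad (all of step 2 and height (world z) of flux_bottle below 0.006 m and linear speed of flux_bottle below 0.02 m/s and value of joint gate below 0.12 rad); the robot touches nothing.
It fails at once if the bottle tips by more than about 14 degrees (angle between flux_bottle's own z axis and vertical above 0.25 rad).
It fails at once if the bottle is lifted off the bench (more than 12 mm) (height (world z) of flux_bottle above 0.012 m).
It fails at once if the fingers or the arm touch the cap or nozzle (contact force between any of the fingers, the arm and flux_bottle_cap above 0.3 N).
It fails at once if the adapter, the notched block, the tape or the flask is shifted by more than 30 mm (distance of any of usb_adapter, block_gauge, tape_blk, flask_jar from where it was at the start of the episode above 0.03 m).
It also fails if it takes over 72 s, if anything falls off the work surface, if the arm or the gripper's body presses on something with over 40 N, if the wrist force passes 120 N, or if a joint passes its speed limit or range.

## Working session

There is one attempt and no reset: what is moved stays moved. The work goes in short steps, Python scripts to look and compute and a tool call to move; the robot and the scene stay as the last step left them, time stands still between calls to the robot, and variables do not carry over. Pictures are saved under pics/ and viewed, at most 10 in all, crops included, and the job is handed in when it is done.

Besides the shell and the picture viewer there is one more tool, called after "Request:" by a JSON object that holds its "fn" and its "kwargs". send_rows: Moves the arm, as the interface text tells. Its arguments: {"type":"object","properties":{"plan":{"type":"array"},"grip_force":{"type":"number"}},"required":["plan"]}

```bash
mkdir -p pics; ls; cat > h.py <<'E'
import numpy as np, cv2
from plant import r
from scipy.spatial.transform import Rotation as R
def cam(n):
    c=r.get_calibration(n); K=np.array(c["camera_matrix"]); a=np.array(c["attitude"],float)
    M=a if a.shape==(3,3) else R.from_quat(a,scalar_first=True).as_matrix()
    return K,c["k1"],np.array(c["xyz"]),M
def cloud(n,d):
    K,k1,t,M=cam(n); v,u=np.mgrid[:d.shape[0],:d.shape[1]]
    p=np.stack([u,v],-1).reshape(-1,1,2).astype(float)
    s=cv2.undistortPoints(p,K,np.array([k1,0,0,0.])).reshape(*d.shape,2)
    P=np.stack([s[...,0]*d,-s[...,1]*d,-d],-1)
    return P@M.T+t
def proj(n,X):
    K,k1,t,M=cam(n); c=(np.atleast_2d(X)-t)@M; s=np.stack([c[:,0]/-c[:,2],-c[:,1]/-c[:,2]],1)
    s=s*(1+k1*(s**2).sum(1,keepdims=True)); return s*[K[0,0],K[1,1]]+K[:2,2]
def shot(n,f):
    im,d=r.read_camera(n); cv2.imwrite(f"pics/{f}.png",im); np.save(f"pics/{f}.npy",cloud(n,d)); np.save(f"pics/{f}_d.npy",d); return im,d
E
python3 - <<'E'
from h import *
for n in("scene","top"):
    print(r.get_calibration(n)); shot(n,n+"0")
print(r.get_obs())
E
```

```text
pics
{'camera_matrix': array([[449.72938175,   0.        , 320.45862954],
       [  0.        , 449.72938175, 197.79685111],
       [  0.        ,   0.        ,   1.        ]]), 'k1': 0.03841813140706332, 'xyz': array([-0.19178296, -0.63237943,  0.74171656]), 'attitude': array([ 0.81316799,  0.43584846, -0.17699555, -0.34273389])}
{'camera_matrix': array([[437.82025491,   0.        , 313.08726091],
       [  0.        , 437.82025491, 201.39940752],
       [  0.        ,   0.        ,   1.        ]]), 'k1': -0.1081759148591265, 'xyz': array([0.36673375, 0.06325422, 1.08011458]), 'attitude': array([-0.69595445, -0.05384889,  0.04994778,  0.7143199 ])}
{'t': 0.1, 'qpos': array([ 1.22469438e+00,  3.79319882e-01,  1.73473268e+00, -1.88183033e-05,
        1.02848284e+00, -3.32925076e-02]), 'qvel': array([-0.00011482, -0.00235494, -0.00270807,  0.00028985,  0.00088765,
       -0.00142167]), 'effort': array([-1.42927132e-03, -7.65037394e+01, -4.35298026e+01,  6.51097647e-02,
        3.98001820e-02, -5.38161669e-05]), 'position': array([0.21528879, 0.66567089, 0.18557409]), 'tool_rot': array([-8.09712177e-05,  1.55763007e-01,  9.87794343e-01, -4.64439902e-04]), 'contact_force': array([ 0.74503555, -0.19084518,  0.11637202]), 'ft_torque': array([-0.03691546, -0.01276633,  0.05793294]), 'grasp_force': 0.0, 'grip_width': 0.09130293461859541}
```

View pics/scene0.png

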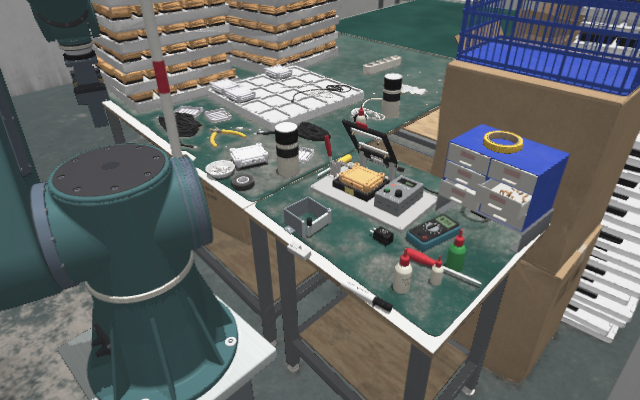

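View pics/top0.png

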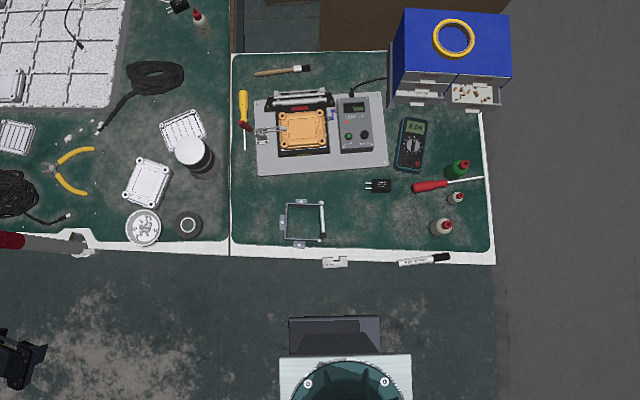

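The things that could be taken for the bottle, in scene pixels: large cream (402,272), small cream (437,272), green (457,250) and far back left (361,115). I choose the large cream one, which is at about (442,227) in the top view. The bay is at (304,222) in the top view, with its mouth and gate on the right side. I'll check both in a close crop.

```bash
python3 - <<'E'
from h import *
a=cv2.imread("pics/top0.png")[180:270,270:480]; b=cv2.imread("pics/scene0.png")[190:300,270:480]
a=cv2.resize(a,(800,343),interpolation=cv2.INTER_CUBIC); b=cv2.resize(b,(480,251),interpolation=cv2.INTER_CUBIC)
c=np.zeros((600,800,3),np.uint8); c[:343]=a; c[345:596,:480]=b; cv2.imwrite("pics/crop0.png",c)
P=np.load("pics/top0.npy")
for (u,v) in [(442,227),(447,222),(456,197),(304,222),(287,205),(286,238),(323,238),(322,206),(380,186),(336,262),(187,226),(193,155),(425,260)]:
    print((u,v),P[v,u].round(3))
Q=np.load("pics/scene0.npy")
m=(Q[...,0]>.4)&(Q[...,0]<.7)&(Q[...,1]<-.1)&(Q[...,1]>-.4)&(Q[...,2]>.02)
v,u=np.where(m)
n,l,s,_=cv2.connectedComponentsWithStats(m.astype(np.uint8))
for i in range(1,n):
    if s[i,4]>30:
        q=Q[l==i]; print(s[i],q.min(0).round(3),q.max(0).round(3))
        k=q[(q[:,2]<.055)&(q[:,2]>.02)]
        if len(k)>10:
            A=np.c_[2*k[:,:2],np.ones(len(k))]; x=np.linalg.lstsq(A,(k[:,:2]**2).sum(1),rcond=None)[0]; print(x[:2].round(4),np.sqrt(x[2]+x[0]**2+x[1]**2).round(4))
E
```

```text
(442, 227) [ 0.447 -0.229  0.081]
(447, 222) [ 0.457 -0.236  0.098]
(456, 197) [ 0.521 -0.278  0.047]
(304, 222) [ 0.476  0.091 -0.001]
(287, 205) [0.512 0.129 0.052]
(286, 238) [0.434 0.133 0.052]
(323, 238) [0.432 0.046 0.046]
(322, 206) [0.509 0.046 0.04 ]
(380, 186) [ 0.556 -0.097  0.028]
(336, 262) [0.375 0.016 0.016]
(187, 226) [0.473 0.383 0.003]
(193, 155) [0.612 0.326 0.161]
(425, 260) [ 0.373 -0.201  0.015]
[407 218  48  28 747] [ 0.592 -0.226  0.02 ] [ 0.699 -0.142  0.042]
[ 0.6467 -0.1866] 0.0366
[378 229  16  11 102] [ 0.544 -0.126  0.02 ] [ 0.576 -0.1    0.032]
[ 0.5596 -0.1132] 0.0124
[446 229  21  39 512] [ 0.572 -0.311  0.02 ] [ 0.603 -0.271  0.119]
[ 0.5929 -0.2899] 0.0189
[393 248  50  40 814] [ 0.433 -0.297  0.02 ] [ 0.567 -0.182  0.118]
[ 0.4988 -0.2293] 0.0615
```

View pics/crop0.png

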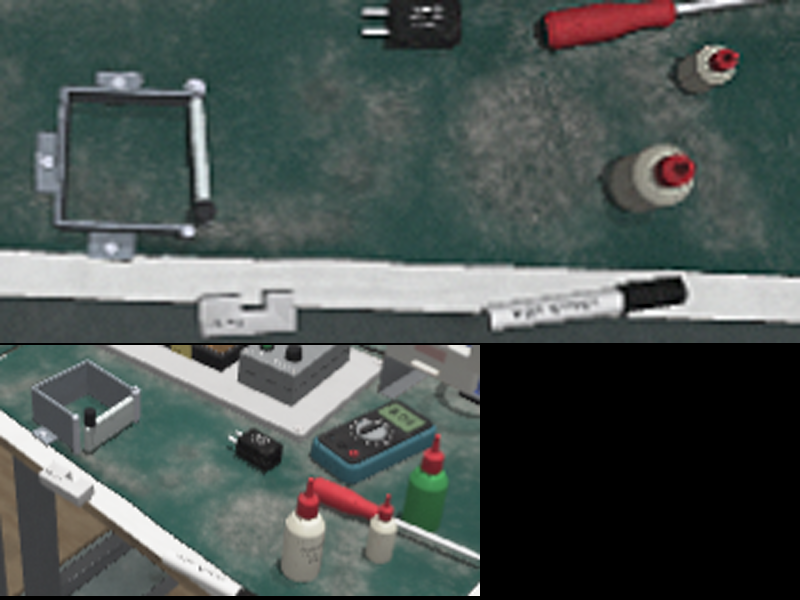

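The crop confirms the large cream bottle at top (442,227). The gate hinges at the far right corner of the bay (crop 195,88) and its knob is at the near end (crop 204,210). Next I'll fit the bay, bottle and gate angle, and locate the pole at left.

```bash
python3 - <<'E'
from h import *
P=np.load("pics/top0.npy").reshape(-1,3); Q=np.load("pics/scene0.npy").reshape(-1,3); A=np.r_[P,Q]
def sel(B,x0,x1,y0,y1,z0,z1): return B[(B[:,0]>x0)&(B[:,0]<x1)&(B[:,1]>y0)&(B[:,1]<y1)&(B[:,2]>z0)&(B[:,2]<z1)]
from scipy.optimize import least_squares
for nm,B in(("top",P),("scene",Q)):
    k=sel(B,.40,.497,-.3,-.17,.025,.055)
    f=lambda p:np.hypot(k[:,0]-p[0],k[:,1]-p[1])-.019
    print(nm,"bottle",len(k),least_squares(f,[.45,-.23],loss="soft_l1",f_scale=.002).x.round(4))
    w=sel(B,.40,.55,.03,.16,.044,.058)   # wall tops
    def g(p):
        c,s=np.cos(p[2]),np.sin(p[2]); d=w[:,:2]-p[:2]; x=d[:,0]*c+d[:,1]*s; y=-d[:,0]*s+d[:,1]*c
        e=np.minimum(np.minimum(abs(y-42),9) if 0 else np.minimum(abs(y-.042),abs(y+.042)),abs(x-.042)); return np.minimum(e,.02)
    s=least_squares(g,[.473,.09,1.55],loss="soft_l1",f_scale=.003); print(nm,"bay",len(w),s.x.round(4),s.cost)
    bx=np.array([np.cos(s.x[2]),np.sin(s.x[2])]); by=np.array([-bx[1],bx[0]])
    G=sel(B,.40,.55,.0,.16,.025,.065); d=G[:,:2]-s.x[:2]; L=np.c_[d@bx,d@by,G[:,2]]
    gt=L[(L[:,0]<-.028)&(L[:,1]<.03)&(L[:,1]>-.03)&(L[:,2]<.045)]
    if len(gt)>5: print("gate line",np.polyfit(gt[:,1],gt[:,0],1).round(4),len(gt))
    kb=L[(L[:,0]<-.025)&(L[:,1]>.015)&(L[:,2]>.05)]; print("knob",len(kb),kb.mean(0).round(4))
pl=sel(A,.1,.7,.4,.9,.05,.6)
print("tall left objs"); 
H,xe,ye=np.histogram2d(pl[:,0],pl[:,1],bins=[np.arange(.1,.71,.1),np.arange(.4,.91,.1)]); print(H.astype(int))
for b in(( .5,.7,-.2,.1),):print("fixture high", sel(A,*b,.06,.3).min(0).round(3) if len(sel(A,*b,.06,.3)) else None)
E
```

```text
top bottle 49 [ 0.451  -0.2391]
top bay 227 [0.4729 0.0905 1.5281] 0.00041932157520170675
gate line [-0.0948 -0.0449] 78
knob 38 [-0.0448  0.0358  0.0575]
scene bottle 182 [ 0.4541 -0.24  ]
scene bay 193 [0.4742 0.0895 1.5457] 0.0006263553309439784
gate line [-0.0711 -0.047 ] 96
knob 30 [-0.047   0.0363  0.0558]
tall left objs
[[ 513 1524 1499   13    0]
 [  17  977 1792  193    0]
 [   0    0    0    0    0]
 [   0    0 2812    0    0]
 [   0    0    0    0    0]
 [   0    0    0    0    0]]
fixture high [ 0.643 -0.085  0.06 ]
```

Request:
{"fn": "send_rows", "kwargs": {"plan": [{"slide":[0,-4,0],"spin":0,"fingers":-1},{"slide":[0,-4,0],"spin":0,"fingers":-1},{"slide":[0,-4,0],"spin":0,"fingers":-1},{"slide":[0,-4,0],"spin":0,"fingers":-1},{"slide":[0,-4,0],"spin":0,"fingers":-1},{"slide":[3,-2.7,0],"spin":0,"fingers":-1},{"slide":[3,-2.7,0],"spin":0,"fingers":-1},{"slide":[3,-2.7,0],"spin":0,"fingers":-1}]}}

```text
t: 0.9
position: [0.3061, 0.3838, 0.1862]
tool_rot: [0.0, 0.155, 0.988, 0.0]
contact_force: [-0.2, 1.1, 0.4]
grip_width: 0.0301
grasp_force: 0.0
```

Request:
{"fn": "send_rows", "kwargs": {"plan": [{"slide":[3,-2.7,0],"spin":8,"fingers":-1},{"slide":[3,-2.7,0],"spin":8,"fingers":-1},{"slide":[3,-3,0],"spin":0,"fingers":-1},{"slide":[1.5,-4,0],"spin":0,"fingers":-1},{"slide":[1.5,-4,0],"spin":0,"fingers":-1},{"slide":[1.5,-4,0],"spin":0,"fingers":-1},{"slide":[1,-4,0],"spin":0,"fingers":-1},{"slide":[0,0,0],"spin":0,"fingers":-1}]}}

```text
t: 1.7
position: [0.4506, 0.1381, 0.186]
tool_rot: [-0.0, 0.02, 1.0, -0.0]
contact_force: [-0.1, 0.6, -0.6]
grip_width: 0.0005
grasp_force: 0.0
```

Request:
{"fn": "send_rows", "kwargs": {"plan": [{"slide":[0.5,-2.6,0],"spin":0,"fingers":-1},{"slide":[0.4,-2.6,0],"spin":0,"fingers":-1},{"slide":[0,0,-3],"spin":0,"fingers":-1},{"slide":[0,0,-3],"spin":0,"fingers":-1},{"slide":[0,0,-3],"spin":0,"fingers":-1},{"slide":[0,0,-3],"spin":0,"fingers":-1},{"slide":[0,0,-2],"spin":0,"fingers":-1},{"slide":[0,0,-2],"spin":0,"fingers":-1}]}}

```text
t: 2.5
position: [0.4584, 0.09, 0.0249]
tool_rot: [-0.0, 0.018, 1.0, -0.0]
contact_force: [0.1, -0.7, -0.7]
grip_width: 0.0005
grasp_force: 0.0
```

```bash
python3 - <<'E'
import numpy as np
o=np.array([.4735,.090]);bx=np.array([.034,.9994]);by=np.array([-.9994,.034])
w=lambda X,Y:(o+bx*X/1000+by*Y/1000).round(4)
for sgn,nm in((-1,"open"),(1,"shut")):
    for a in (0,.3,.6,.9,1.2,1.5,1.65):
        d=np.array([-np.sin(a),np.cos(a)]);n=np.array([-np.cos(a),-np.sin(a)])
        q=np.array([-40,-46])+64*d+sgn*n*19
        print(nm,a,q.round(),w(*q))
E
```

```text
open 0 [-21.  18.] [0.4548 0.0696]
open 0.3 [-41.  21.] [0.4514 0.05  ]
open 0.6 [-60.  18.] [0.4539 0.0302]
open 0.9 [-78.   9.] [0.4622 0.012 ]
open 1.2 [-93.  -5.] [ 0.4754 -0.0029]
open 1.5 [-102.  -23.] [ 0.4925 -0.0132]
open 1.65 [-105.  -32.] [ 0.502  -0.0163]
shut 0 [-59.  18.] [0.4535 0.0316]
shut 0.3 [-77.  10.] [0.4614 0.0133]
shut 0.6 [-92.  -4.] [ 0.4743 -0.0019]
shut 0.9 [-102.  -21.] [ 0.4911 -0.0126]
shut 1.2 [-107.  -41.] [ 0.5104 -0.0178]
shut 1.5 [-105.  -60.] [ 0.5303 -0.0172]
shut 1.65 [-102.  -70.] [ 0.54   -0.0146]
```

Request:
{"fn": "send_rows", "kwargs": {"plan": [{"slide":[0,-2,0],"spin":0,"fingers":-1},{"slide":[-0.2,-2,0],"spin":0,"fingers":-1},{"slide":[0,-1,0],"spin":0,"fingers":-1},{"slide":[0,-1,0],"spin":0,"fingers":-1},{"slide":[0.6,-1.8,0],"spin":0,"fingers":-1},{"slide":[1.3,-1.5,0],"spin":0,"fingers":-1},{"slide":[0,0,0],"spin":0,"fingers":-1}]}}

```text
t: 3.2
position: [0.4784, -0.0045, 0.0269]
tool_rot: [0.001, 0.018, 1.0, 0.0]
contact_force: [0.5, 0.4, 1.0]
grip_width: 0.0003
grasp_force: 0.3
```

Request:
{"fn": "send_rows", "kwargs": {"plan": [{"slide":[0.9,-0.6,0],"spin":0,"fingers":-1},{"slide":[0.9,-0.4,0],"spin":0,"fingers":-1},{"slide":[0.9,-0.3,0],"spin":0,"fingers":-1},{"slide":[0.6,0,0],"spin":0,"fingers":-1},{"slide":[0,0,0],"spin":0,"fingers":-1}]}}

```text
t: 3.7
position: [0.5101, -0.0153, 0.0264]
tool_rot: [0.0, 0.018, 1.0, 0.001]
contact_force: [1.3, 16.5, 5.4]
grip_width: 0.0003
grasp_force: 8.5
```

```bash
python3 - <<'E'
from h import *
print(r.get_obs()["position"])
a,_=shot("top","top1"); b,_=shot("scene","scene1")
c=np.zeros((600,800,3),np.uint8); c[:300]=cv2.resize(a[170:270,270:480],(800,300))[:, :800]; c[300:600,:640]=cv2.resize(b[190:300,240:475],(640,300)); cv2.imwrite("pics/crop1.png",c)
E
```

```text
[ 0.51006872 -0.01525552  0.02643522]
```

View pics/crop1.png

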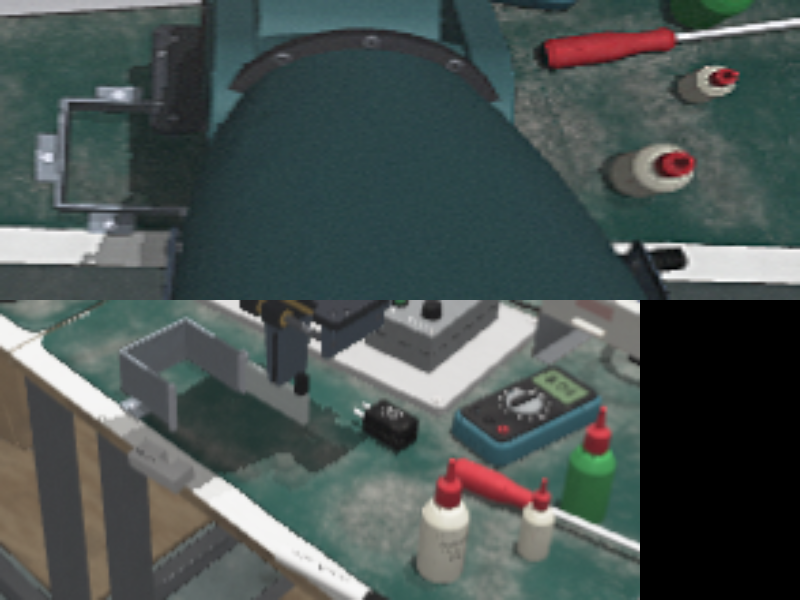

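The picture shows the gate swung out, with the finger seemingly on its far side at the knob (crop 302,383). I'll measure the gate angle from the cloud.

```bash
python3 - <<'E'
from h import *
B=np.load("pics/scene1.npy").reshape(-1,3)
o=np.array([.4735,.090]);bx=np.array([.034,.9994]);by=np.array([-.9994,.034])
d=B[:,:2]-o; L=np.c_[d@bx,d@by,B[:,2]]*1000
k=L[(L[:,0]>-160)&(L[:,0]<-46)&(L[:,1]>-110)&(L[:,1]<60)]
for z0,z1 in((8,36),(42,60),(62,80)):
    q=k[(k[:,2]>z0)&(k[:,2]<z1)]; print(z0,len(q))
    for x in range(-160,-40,10):
        t=q[(q[:,0]>=x)&(q[:,0]<x+10)]
        if len(t): print(x,len(t),t[:,1].min().round(),np.median(t[:,1]).round(),t[:,1].max().round())
o=r.get_obs();print(o["contact_force"],o["grasp_force"],o["grip_width"],o["position"])
E
```

```text
8 209
-160 10 -104.0 -94.0 -86.0
-130 30 -52.0 -45.0 -41.0
-120 24 -45.0 -43.0 -41.0
-110 20 -45.0 -43.0 -41.0
-100 25 -45.0 -43.0 -39.0
-90 21 -46.0 -43.0 -40.0
-80 25 -47.0 -43.0 -40.0
-70 23 -46.0 -43.0 -41.0
-60 23 -44.0 -43.0 -40.0
-50 8 -45.0 -42.0 -40.0
42 54
-130 24 -52.0 -44.0 -39.0
-120 23 -55.0 -42.0 -25.0
-110 6 -28.0 -25.0 -23.0
-50 1 -44.0 -44.0 -44.0
62 81
-120 56 -58.0 -38.0 -22.0
-110 19 -27.0 -25.0 -24.0
-100 6 -26.0 -25.0 -23.0
[ 0.96158596 15.34802915  5.99020313] 8.446638286113739 0.0004707239435663996 [ 0.50956962 -0.01522244  0.02640515]
```

```bash
python3 - <<'E'
from h import *
b=cv2.imread("pics/scene1.png")[180:250,280:400]
cv2.imwrite("pics/crop2.png",cv2.resize(b,(800,467),interpolation=cv2.INTER_CUBIC))
for p in ([.5096,-.0152,.0264],[.5096,-.0152,.042]): print(proj("scene",p),(proj("scene",p)-[280,180])*6.667)
E
```

```text
[[343.94196694 225.94751302]] [[426.30109356 306.3320693 ]]
[[344.05056084 221.15214668]] [[427.02508911 274.36136192]]
```

View pics/crop2.png

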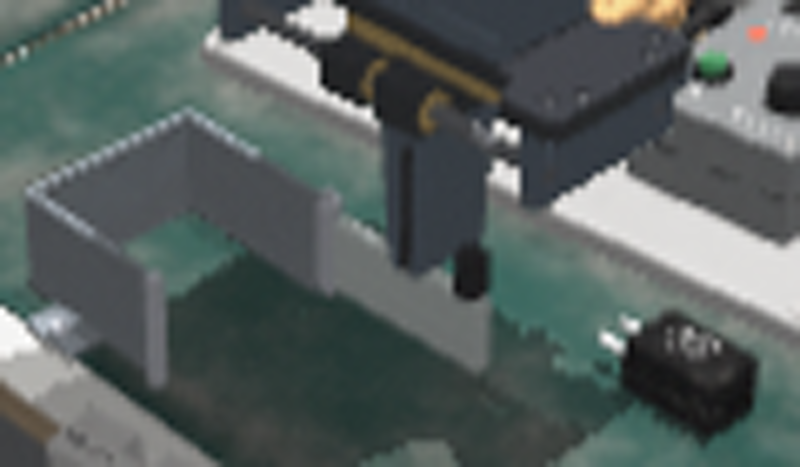

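```bash
python3 - <<'E'
from h import *
B=np.load("pics/scene1.npy")
o=np.array([.4735,.090]);bx=np.array([.034,.9994]);by=np.array([-.9994,.034])
L=np.dstack([(B[...,:2]-o)@bx,(B[...,:2]-o)@by,B[...,2]])*1000
for u in (340,342,344,347,350):
    print(u,[tuple(L[v,u].round().astype(int)) for v in range(196,232,3)])
q=r.get_obs(); print(q["qpos"].round(3))
E
```

```text
340 [(np.int64(-124), np.int64(-2), np.int64(147)), (np.int64(-123), np.int64(-4), np.int64(137)), (np.int64(-102), np.int64(-26), np.int64(108)), (np.int64(-101), np.int64(-26), np.int64(98)), (np.int64(-104), np.int64(-24), np.int64(92)), (np.int64(-103), np.int64(-25), np.int64(81)), (np.int64(-103), np.int64(-25), np.int64(72)), (np.int64(-104), np.int64(-25), np.int64(63)), (np.int64(-86), np.int64(-43), np.int64(34)), (np.int64(-85), np.int64(-44), np.int64(23)), (np.int64(-89), np.int64(-40), np.int64(18)), (np.int64(-81), np.int64(-48), np.int64(-1))]
342 [(np.int64(-127), np.int64(-6), np.int64(147)), (np.int64(-130), np.int64(-3), np.int64(141)), (np.int64(-107), np.int64(-27), np.int64(109)), (np.int64(-109), np.int64(-26), np.int64(102)), (np.int64(-112), np.int64(-23), np.int64(96)), (np.int64(-110), np.int64(-25), np.int64(85)), (np.int64(-109), np.int64(-26), np.int64(74)), (np.int64(-112), np.int64(-23), np.int64(68)), (np.int64(-111), np.int64(-25), np.int64(57)), (np.int64(-95), np.int64(-41), np.int64(31)), (np.int64(-94), np.int64(-43), np.int64(19)), (np.int64(-9
[... 1115 characters left out ...]
p.int64(30)), (np.int64(-114), np.int64(-41), np.int64(22))]
350 [(np.int64(-130), np.int64(-31), np.int64(137)), (np.int64(-151), np.int64(-9), np.int64(148)), (np.int64(-119), np.int64(-44), np.int64(108)), (np.int64(-116), np.int64(-47), np.int64(95)), (np.int64(-117), np.int64(-47), np.int64(87)), (np.int64(-117), np.int64(-47), np.int64(77)), (np.int64(-745), np.int64(640), np.int64(742)), (np.int64(-116), np.int64(-48), np.int64(57)), (np.int64(-124), np.int64(-40), np.int64(56)), (np.int64(-125), np.int64(-40), np.int64(47)), (np.int64(-123), np.int64(-42), np.int64(35)), (np.int64(-123), np.int64(-43), np.int64(25))]
[-7.600e-02  3.480e-01  2.166e+00  2.000e-03  6.280e-01 -1.613e+00]
```

```bash
python3 - <<'E'
from h import *
for n in("scene0","top0"):
    B=np.load(f"pics/{n}.npy").reshape(-1,3)
    k=B[(abs(B[:,0]-.215)<.08)&(abs(B[:,1]-.666)<.12)&(B[:,2]>.06)&(B[:,2]<.5)]
    print(n,len(k),np.histogram(k[:,2],bins=np.arange(.06,.36,.01)))
    f=k[k[:,2]<.26]; print(f.min(0),f.max(0)) if len(f) else 0
E
```

```text
scene0 3286 (array([  0,   0,   0,   0,   0,   0,   0,   0,   0,   0,   0,   0,   0,
         0,   3,  41,  46,  48,  49,  53,  55,  53,  21, 115, 158, 152,
       153, 264,  78]), array([0.06, 0.07, 0.08, 0.09, 0.1 , 0.11, 0.12, 0.13, 0.14, 0.15, 0.16,
       0.17, 0.18, 0.19, 0.2 , 0.21, 0.22, 0.23, 0.24, 0.25, 0.26, 0.27,
       0.28, 0.29, 0.3 , 0.31, 0.32, 0.33, 0.34, 0.35]))
[0.18331893 0.60236028 0.20859969] [0.21719741 0.62154194 0.25933223]
top0 1754 (array([  0,   0,   0,   0,   0,   0,   0,   0,   0,   0,   0,   0,   0,
         0,   0,  27,  79,  66,  38,   3,   0,   0,   0,  95, 172, 126,
       134, 880, 101]), array([0.06, 0.07, 0.08, 0.09, 0.1 , 0.11, 0.12, 0.13, 0.14, 0.15, 0.16,
       0.17, 0.18, 0.19, 0.2 , 0.21, 0.22, 0.23, 0.24, 0.25, 0.26, 0.27,
       0.28, 0.29, 0.3 , 0.31, 0.32, 0.33, 0.34, 0.35]))
[0.18230208 0.60574847 0.21332107] [0.24886811 0.71651769 0.25332494]
```

Request:
{"fn": "send_rows", "kwargs": {"plan": [{"slide":[0,0.4,0],"spin":0,"fingers":-1},{"slide":[0,0,4],"spin":0,"fingers":-1},{"slide":[0,0,4],"spin":0,"fingers":-1},{"slide":[0,0,4],"spin":0,"fingers":-1},{"slide":[-1.1,-4,0],"spin":0,"fingers":1},{"slide":[-1.1,-4,0],"spin":0,"fingers":1},{"slide":[-1.1,-4,0],"spin":0,"fingers":1},{"slide":[-1.1,-4,0],"spin":0,"fingers":1}]}}

```text
t: 4.6
position: [0.4643, -0.1737, 0.1462]
tool_rot: [-0.0, 0.017, 1.0, -0.0]
contact_force: [0.4, -1.0, 0.6]
grip_width: 0.0293
grasp_force: 0.0
```

Request:
{"fn": "send_rows", "kwargs": {"plan": [{"slide":[-0.7,-3.5,0],"spin":0,"fingers":1},{"slide":[-0.7,-3.4,0],"spin":0,"fingers":1},{"slide":[0,0,0],"spin":0,"fingers":1},{"slide":[0,0,0],"spin":0,"fingers":1}]}}

```text
t: 5.0
position: [0.4506, -0.2417, 0.1459]
tool_rot: [-0.0, 0.018, 1.0, 0.0]
contact_force: [0.4, 0.8, -0.6]
grip_width: 0.0618
grasp_force: 0.0
```

```bash
python3 - <<'E'
from h import *
print(r.get_obs()["position"],r.get_obs()["grip_width"])
b,_=shot("scene","scene2"); B=np.load("pics/scene2.npy").reshape(-1,3)
k=B[(B[:,0]>.4)&(B[:,0]<.55)&(B[:,1]>-.36)&(B[:,1]<-.13)&(B[:,2]>.125)&(B[:,2]<.24)]
print(k.min(0),k.max(0),np.histogram(k[:,2],bins=np.arange(.12,.25,.01))[0])
cv2.imwrite("pics/crop3.png",cv2.resize(b[130:310,280:520],(800,600)))
o=np.array([.4735,.090]);bx=np.array([.034,.9994]);by=np.array([-.9994,.034])
L=np.c_[(B[:,:2]-o)@bx,(B[:,:2]-o)@by,B[:,2]]*1000
g=L[(L[:,0]<-50)&(L[:,0]>-120)&(L[:,1]<-20)&(L[:,1]>-100)&(L[:,2]>8)&(L[:,2]<38)];print(len(g),np.polyfit(g[:,0],g[:,1],1))
E
```

```text
[ 0.45062244 -0.24165296  0.14591595] 0.061825534067038036
[ 0.43018915 -0.28660569  0.17163861] [ 0.47074966 -0.19734592  0.23992924] [  0   0   0   0   0  47  96 104 111 108 124  79]
174 [ 9.40409494e-03 -4.21446698e+01]
```

View pics/crop3.png

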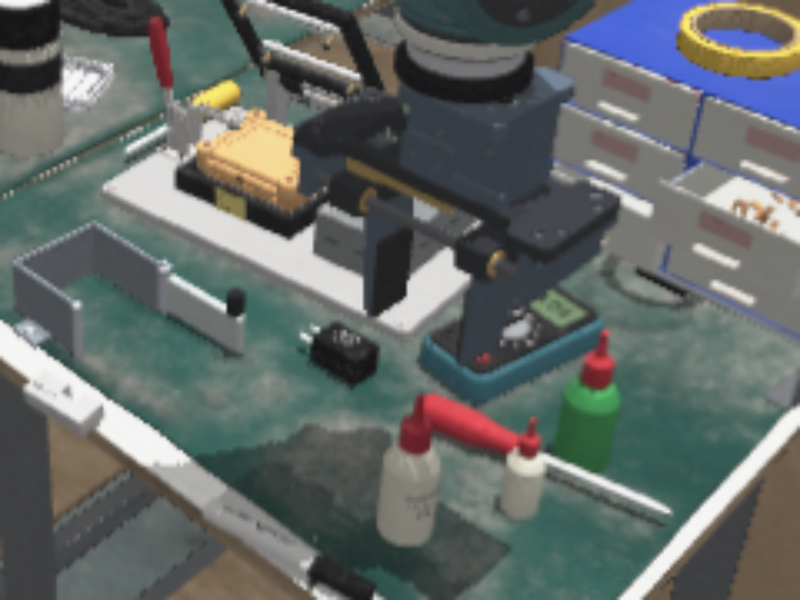

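The gripper straddles the bottle, which is at crop (408,490). The gate is open at 1.57 rad, with its knob at (235,300). The fingertips show about 24 mm above the reported TCP z, so I'll check the palm height the same way before descending.

```bash
python3 - <<'E'
from h import *
B=np.load("pics/scene2.npy").reshape(-1,3)
k=B[(abs(B[:,0]-.4506)<.06)&(abs(B[:,1]+.2417)<.11)&(B[:,2]>.2)&(B[:,2]<.36)]
for z in np.arange(.2,.34,.008):
    t=k[(k[:,2]>=z)&(k[:,2]<z+.008)]
    if len(t): print(z.round(3),len(t),t.min(0).round(3)[:2],t.max(0).round(3)[:2])
C=np.load("pics/scene2.npy").reshape(-1,3)
b=C[(abs(C[:,0]-.4525)<.03)&(abs(C[:,1]+.2395)<.03)]; b=b[(b[:,2]>.06)&(b[:,2]<.14)]; print("bottle top",b[:,2].max())
for z in range(60,120,8):
    t=b[(b[:,2]*1000>=z)&(b[:,2]*1000<z+8)]
    if len(t): print(z,t.min(0).round(3)[:2],t.max(0).round(3)[:2])
E
```

```text
0.2 85 [ 0.431 -0.285] [ 0.468 -0.201]
0.208 92 [ 0.432 -0.285] [ 0.471 -0.2  ]
0.216 89 [ 0.43  -0.286] [ 0.468 -0.198]
0.224 98 [ 0.432 -0.287] [ 0.467 -0.198]
0.232 58 [ 0.431 -0.287] [ 0.47  -0.197]
0.24 34 [ 0.434 -0.287] [ 0.471 -0.197]
0.248 87 [ 0.41  -0.325] [ 0.485 -0.161]
0.256 232 [ 0.409 -0.325] [ 0.487 -0.159]
0.264 369 [ 0.41  -0.324] [ 0.489 -0.162]
0.272 336 [ 0.41  -0.331] [ 0.486 -0.153]
0.28 278 [ 0.408 -0.333] [ 0.483 -0.153]
0.288 1115 [ 0.409 -0.334] [ 0.493 -0.153]
0.296 188 [ 0.41  -0.331] [ 0.486 -0.17 ]
0.304 173 [ 0.424 -0.294] [ 0.473 -0.225]
0.312 192 [ 0.424 -0.293] [ 0.472 -0.225]
0.32 177 [ 0.424 -0.294] [ 0.474 -0.224]
0.328 93 [ 0.426 -0.293] [ 0.473 -0.226]
0.336 118 [ 0.412 -0.293] [ 0.482 -0.227]
bottle top 0.11848792919977313
60 [ 0.433 -0.258] [ 0.468 -0.222]
68 [ 0.436 -0.257] [ 0.468 -0.225]
76 [ 0.443 -0.25 ] [ 0.455 -0.232]
84 [ 0.444 -0.25 ] [ 0.466 -0.231]
92 [ 0.443 -0.249] [ 0.46  -0.231]
100 [ 0.449 -0.245] [ 0.453 -0.238]
108 [ 0.449 -0.243] [ 0.456 -0.237]
116 [ 0.453 -0.241] [ 0.453 -0.241]
```

Request:
{"fn": "send_rows", "kwargs": {"plan": [{"slide":[0.2,0.15,0],"spin":0,"fingers":1},{"slide":[0,0,0],"spin":0,"fingers":1},{"slide":[0,0,-3],"spin":0,"fingers":1},{"slide":[0,0,-3],"spin":0,"fingers":1},{"slide":[0,0,-3],"spin":0,"fingers":1},{"slide":[0,0,-2],"spin":0,"fingers":1},{"slide":[0,0,-1.3],"spin":0,"fingers":1},{"slide":[0,0,0],"spin":0,"fingers":1}]}}

```text
t: 5.85
position: [0.4523, -0.2391, 0.0219]
tool_rot: [-0.001, 0.017, 1.0, 0.001]
contact_force: [0.3, 0.6, 0.1]
grip_width: 0.0909
grasp_force: 0.0
```

Request:
{"fn": "send_rows", "kwargs": {"plan": [{"slide":[0,0,0],"spin":0,"fingers":0.3},{"slide":[0,0,0],"spin":0,"fingers":0.1},{"slide":[0,0,0],"spin":0,"fingers":0.0},{"slide":[0,0,0],"spin":0,"fingers":-0.05},{"slide":[0,0,0],"spin":0,"fingers":-0.1},{"slide":[0,0,0],"spin":0,"fingers":-0.13},{"slide":[0,0,0],"spin":0,"fingers":-0.16},{"slide":[0,0,0],"spin":0,"fingers":-0.2}], "grip_force": 10}}

```text
t: 6.65
position: [0.4529, -0.24, 0.0231]
tool_rot: [-0.0, 0.018, 1.0, 0.0]
contact_force: [0.8, 0.8, 2.5]
grip_width: 0.0374
grasp_force: 10.0
```

Request:
{"fn": "send_rows", "kwargs": {"plan": [{"slide":[0.1,0.5,0],"spin":0,"fingers":-0.2},{"slide":[0.1,1,0],"spin":0,"fingers":-0.2},{"slide":[0.1,1,0],"spin":0,"fingers":-0.2},{"slide":[0.2,1,0],"spin":0,"fingers":-0.2},{"slide":[0.1,1,0],"spin":0,"fingers":-0.2},{"slide":[0.1,1,0],"spin":0,"fingers":-0.2},{"slide":[0.1,1,0],"spin":0,"fingers":-0.2},{"slide":[0,0.5,0],"spin":0,"fingers":-0.2}]}}

```text
t: 7.45
position: [0.4611, -0.169, 0.0231]
tool_rot: [-0.0, 0.018, 1.0, 0.0]
contact_force: [-0.2, -1.1, 0.4]
grip_width: 0.0376
grasp_force: 10.0
```

```bash
python3 - <<'E'
from h import *
p=r.get_obs()["position"];print(p,r.get_obs()["contact_force"])
b,_=shot("scene","scene3"); B=np.load("pics/scene3.npy").reshape(-1,3)
k=B[(abs(B[:,0]-p[0])<.025)&(abs(B[:,1]-p[1])<.025)&(B[:,2]<.12)&(B[:,2]>.001)]
for z in range(0,50,8):
    t=k[(k[:,2]*1000>=z)&(k[:,2]*1000<z+8)]
    if len(t)>4: print(z,len(t),t.mean(0).round(4))
u,v=proj("scene",[p[0],p[1],.06])[0].astype(int)
cv2.imwrite("pics/crop4.png",cv2.resize(b[v-60:v+60,u-80:u+80],(800,600),interpolation=cv2.INTER_CUBIC))
E
```

```text
[ 0.46105384 -0.16898126  0.02313346] [-0.19148121 -1.10448418  0.39465868]
0 41 [ 0.4494 -0.1763  0.0045]
8 38 [ 0.4502 -0.1765  0.0119]
16 44 [ 0.451  -0.1759  0.0199]
24 40 [ 0.4495 -0.1786  0.0281]
32 41 [ 0.45   -0.1782  0.0359]
40 29 [ 0.4466 -0.1738  0.0441]
48 41 [ 0.4467 -0.1718  0.0522]
```

View pics/crop4.png

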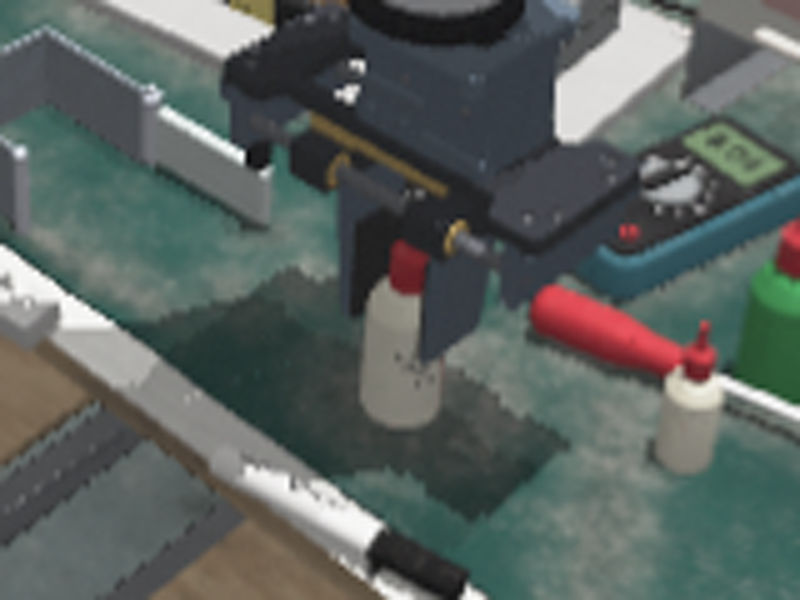

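The bottle is upright between the fingers with its foot on the bench (crop 400,420). I'll go on at the same pace.

Request:
{"fn": "send_rows", "kwargs": {"plan": [{"slide":[0.1,1,0],"spin":0,"fingers":-0.2},{"slide":[0.1,2,0],"spin":0,"fingers":-0.2},{"slide":[0.2,2,0],"spin":0,"fingers":-0.2},{"slide":[0.2,2,0],"spin":0,"fingers":-0.2},{"slide":[0.2,2,0],"spin":0,"fingers":-0.2},{"slide":[0.2,2,0],"spin":0,"fingers":-0.2},{"slide":[0.2,2,0],"spin":0,"fingers":-0.2},{"slide":[0,1,0],"spin":0,"fingers":-0.2}]}}

```text
t: 8.3
position: [0.473, -0.0287, 0.0231]
tool_rot: [0.0, 0.018, 1.0, 0.0]
contact_force: [0.0, -0.3, 0.1]
grip_width: 0.0377
grasp_force: 10.0
```

Request:
{"fn": "send_rows", "kwargs": {"plan": [{"slide":[0,1.5,0],"spin":0,"fingers":-0.2},{"slide":[0,1.5,0],"spin":0,"fingers":-0.2},{"slide":[0,1.5,0],"spin":0,"fingers":-0.2},{"slide":[0,1.5,0],"spin":0,"fingers":-0.2},{"slide":[0,1.5,0],"spin":0,"fingers":-0.2},{"slide":[0,1.5,0],"spin":0,"fingers":-0.2},{"slide":[0,1.2,0],"spin":0,"fingers":-0.2},{"slide":[0,0.8,0],"spin":0,"fingers":-0.2}]}}

```text
t: 9.1
position: [0.4729, 0.0806, 0.0231]
tool_rot: [-0.0, 0.018, 1.0, -0.0]
contact_force: [-0.3, -1.6, 0.1]
grip_width: 0.0371
grasp_force: 10.0
```

Request:
{"fn": "send_rows", "kwargs": {"plan": [{"slide":[0,0,0],"spin":0,"fingers":-0.2},{"slide":[0,0,0],"spin":0,"fingers":-0.1},{"slide":[0,0,0],"spin":0,"fingers":0.0},{"slide":[0,0,0],"spin":0,"fingers":0.15},{"slide":[0,0,0],"spin":0,"fingers":0.15},{"slide":[0,0,0],"spin":0,"fingers":0.15},{"slide":[0,0,0.5],"spin":0,"fingers":0.15},{"slide":[0,0,1],"spin":0,"fingers":0.15}]}}

```text
t: 9.9
position: [0.4725, 0.0799, 0.0382]
tool_rot: [-0.001, 0.018, 1.0, -0.0]
contact_force: [-0.1, -0.3, -0.2]
grip_width: 0.0522
grasp_force: 0.0
```

Request:
{"fn": "send_rows", "kwargs": {"plan": [{"slide":[0,0,2],"spin":0,"fingers":0.15},{"slide":[0,0,4],"spin":0,"fingers":0.15},{"slide":[0,0,4],"spin":0,"fingers":0.15},{"slide":[0,0,2.5],"spin":0,"fingers":0.15},{"slide":[0,0,0],"spin":0,"fingers":0.15}]}}

```text
t: 10.4
position: [0.4751, 0.0803, 0.1674]
tool_rot: [0.003, 0.018, 1.0, 0.0]
contact_force: [0.1, -0.1, -0.0]
grip_width: 0.0526
grasp_force: 0.0
```

```bash
python3 - <<'E'
from h import *
print(r.get_obs()["position"],r.get_obs()["grip_width"])
b,_=shot("scene","scene4"); B=np.load("pics/scene4.npy").reshape(-1,3)
o=np.array([.4735,.090]);bx=np.array([.034,.9994]);by=np.array([-.9994,.034])
L=np.c_[(B[:,:2]-o)@bx,(B[:,:2]-o)@by,B[:,2]]*1000
g=L[(L[:,0]<-50)&(L[:,0]>-120)&(L[:,1]<-20)&(L[:,1]>-100)&(L[:,2]>8)&(L[:,2]<38)];print(len(g),np.polyfit(g[:,0],g[:,1],1))
from scipy.optimize import least_squares
k=L[(abs(L[:,0]+5)<30)&(abs(L[:,1])<30)&(L[:,2]>8)&(L[:,2]<125)]
for z0,z1,R_ in((10,30,19),(30,56,19),(80,92,9)):
    q=k[(k[:,2]>z0)&(k[:,2]<z1)]; print(z0,len(q), least_squares(lambda p:np.hypot(q[:,0]-p[0],q[:,1]-p[1])-R_,[-9,0],loss="soft_l1").x.round(1))
u,v=proj("scene",[.48,.05,.06])[0].astype(int)
cv2.imwrite("pics/crop5.png",cv2.resize(b[v-60:v+60,u-80:u+80],(800,600),interpolation=cv2.INTER_CUBIC))
E
```

```text
[0.47512266 0.08026318 0.16739258] 0.052637470147537106
176 [ 7.56265335e-03 -4.23231479e+01]
10 72 [-9.1 -1.4]
30 112 [-9.1 -1.3]
80 26 [-9.6 -1.3]
```

View pics/crop5.png

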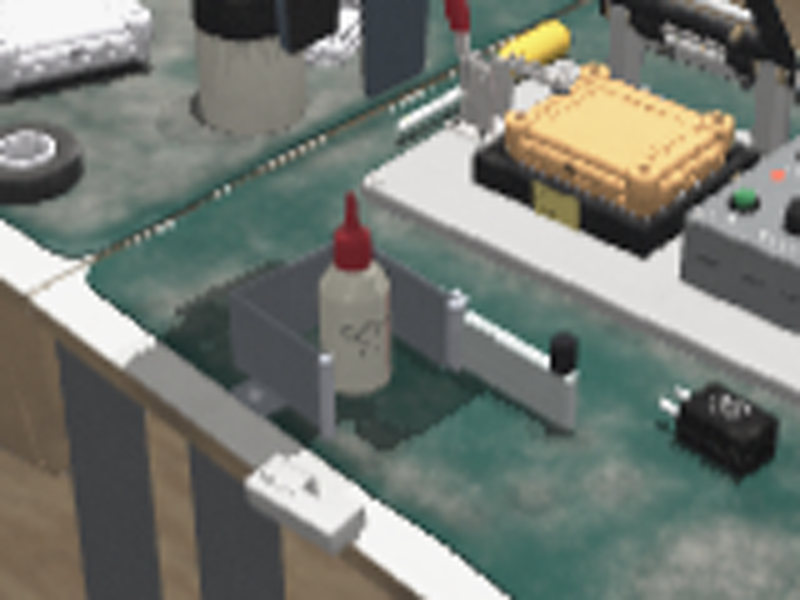

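The bottle stands in the bay (crop 355,340) at local (-9,-1) mm and upright. The gate is still open at 1.57 rad. Before turning the gripper by 90° for the closing push, so the palm stays off the cap, I'll check fixture clearance.

```bash
python3 - <<'E'
from h import *
A=np.r_[np.load("pics/top0.npy").reshape(-1,3),np.load("pics/scene0.npy").reshape(-1,3)]
for z in (.05,.07,.085,.1,.12):
    k=A[(A[:,0]>.52)&(A[:,0]<.75)&(A[:,1]>-.09)&(A[:,1]<.09)&(A[:,2]>z)&(A[:,2]<.3)]; print(z,len(k),k[:,0].min() if len(k) else None)
E
```

```text
0.05 4029 0.6421857909313007
0.07 764 0.6644787126321055
0.085 648 0.6817463832024107
0.1 648 0.6817463832024107
0.12 637 0.6817463832024107
```

Request:
{"fn": "send_rows", "kwargs": {"plan": [{"slide":[1,-3,0],"spin":8.5,"fingers":-1},{"slide":[1,-3,0],"spin":8.5,"fingers":-1},{"slide":[1,-2,0],"spin":8.5,"fingers":-1},{"slide":[1,-1.5,0],"spin":8.5,"fingers":-1},{"slide":[1,0,0],"spin":8.5,"fingers":-1},{"slide":[1,0,0],"spin":8.5,"fingers":-1},{"slide":[1,0,0],"spin":8.5,"fingers":-1},{"slide":[0,0,0],"spin":8.5,"fingers":-1}]}}

```text
t: 11.25
position: [0.5432, -0.0151, 0.1621]
tool_rot: [-0.001, -0.547, 0.837, 0.0]
contact_force: [-0.7, 1.0, 0.7]
grip_width: 0.0002
grasp_force: 0.0
```

Request:
{"fn": "send_rows", "kwargs": {"plan": [{"slide":[0,0,0],"spin":8,"fingers":-1},{"slide":[0,0,0],"spin":8,"fingers":-1},{"slide":[0,0,0],"spin":6,"fingers":-1},{"slide":[0,0,0],"spin":0,"fingers":-1}]}}

```text
t: 11.65
position: [0.5424, 0.0022, 0.161]
tool_rot: [-0.012, -0.686, 0.728, -0.012]
contact_force: [-0.2, 0.7, -0.7]
grip_width: 0.0008
grasp_force: 0.0
```

Request:
{"fn": "send_rows", "kwargs": {"plan": [{"slide":[0,0,0],"spin":-8,"fingers":-1},{"slide":[0,0,0],"spin":-4,"fingers":-1},{"slide":[0,0,0],"spin":0,"fingers":-1},{"slide":[0,0,0],"spin":0,"fingers":-1}]}}

```text
t: 12.05
position: [0.5428, 0.001, 0.1617]
tool_rot: [-0.013, -0.605, 0.796, -0.011]
contact_force: [0.2, -0.1, 1.1]
grip_width: 0.0
grasp_force: 0.0
```

```bash
python3 - <<'E'
from plant import r
o=r.get_obs();print(o["qpos"].round(3),o["position"],o["tool_rot"].round(4))
E
```

```text
[-0.024  0.169  2.061 -0.041  0.918 -2.87 ] [0.54284737 0.00095832 0.16167996] [-0.0126 -0.6053  0.7958 -0.0105]
```

Request:
{"fn": "send_rows", "kwargs": {"plan": [{"slide":[0.8,-1.6,0],"spin":0,"fingers":-1},{"slide":[0,0,-3],"spin":0,"fingers":-1},{"slide":[0,0,-3],"spin":0,"fingers":-1},{"slide":[0,0,-3],"spin":0,"fingers":-1},{"slide":[0,0,-3],"spin":0,"fingers":-1},{"slide":[0,0,-2],"spin":0,"fingers":-1},{"slide":[0,0,-1.6],"spin":0,"fingers":-1},{"slide":[0,0,0],"spin":0,"fingers":-1}]}}

```text
t: 12.85
position: [0.5503, -0.0154, 0.0044]
tool_rot: [-0.013, -0.605, 0.796, -0.01]
contact_force: [-0.3, 0.2, 0.4]
grip_width: 0.0005
grasp_force: 0.0
```

Request:
{"fn": "send_rows", "kwargs": {"plan": [{"slide":[-1,-0.1,0],"spin":0,"fingers":-1},{"slide":[-1,-0.1,0],"spin":0,"fingers":-1},{"slide":[-1,0,0],"spin":0,"fingers":-1},{"slide":[-1,0,0],"spin":0,"fingers":-1},{"slide":[-1,0.2,0],"spin":0,"fingers":-1},{"slide":[-0.9,0.3,0],"spin":0,"fingers":-1},{"slide":[-0.9,0.5,0],"spin":0,"fingers":-1},{"slide":[-0.8,0.6,0],"spin":0,"fingers":-1}]}}

```text
t: 13.65
position: [0.4745, -0.0004, 0.0062]
tool_rot: [-0.012, -0.605, 0.796, -0.011]
contact_force: [1.5, 0.2, 0.8]
grip_width: 0.0008
grasp_force: 0.4
```

Request:
{"fn": "send_rows", "kwargs": {"plan": [{"slide":[-0.7,0.7,0],"spin":0,"fingers":-1},{"slide":[-0.6,0.8,0],"spin":0,"fingers":-1},{"slide":[-0.5,0.8,0],"spin":0,"fingers":-1},{"slide":[-0.2,0.6,0],"spin":0,"fingers":-1},{"slide":[0,0.2,0],"spin":0,"fingers":-1},{"slide":[0,0,0],"spin":0,"fingers":-1}]}}

```text
t: 14.25
position: [0.4548, 0.0298, 0.0061]
tool_rot: [-0.013, -0.605, 0.796, -0.011]
contact_force: [-1.3, -14.8, 0.8]
grip_width: 0.0008
grasp_force: 7.6
```

Request:
{"fn": "send_rows", "kwargs": {"plan": [{"slide":[0,-0.5,0],"spin":0,"fingers":-1},{"slide":[0,-2,0],"spin":0,"fingers":-1},{"slide":[0,-3,0],"spin":0,"fingers":-1},{"slide":[0,0,4],"spin":0,"fingers":-1},{"slide":[0,0,4],"spin":0,"fingers":-1},{"slide":[0,0,4],"spin":0,"fingers":-1},{"slide":[0,0,4],"spin":0,"fingers":-1},{"slide":[0,0,0],"spin":0,"fingers":-1}]}}

```text
t: 15.05
position: [0.4582, -0.0249, 0.1711]
tool_rot: [-0.009, -0.605, 0.796, -0.013]
contact_force: [0.2, -0.2, -1.2]
grip_width: 0.0005
grasp_force: 0.0
```

```bash
python3 - <<'E'
from h import *
print(r.get_obs()["position"])
b,_=shot("scene","scene5"); B=np.load("pics/scene5.npy").reshape(-1,3)
o=np.array([.4735,.090]);bx=np.array([.034,.9994]);by=np.array([-.9994,.034])
L=np.c_[(B[:,:2]-o)@bx,(B[:,:2]-o)@by,B[:,2]]*1000
g=L[(L[:,0]<-30)&(L[:,0]>-60)&(abs(L[:,1])<28)&(L[:,2]>8)&(L[:,2]<38)];print("gate",len(g),np.polyfit(g[:,1],g[:,0],1))
from scipy.optimize import least_squares
q=L[(abs(L[:,0]+9)<25)&(abs(L[:,1])<25)&(L[:,2]>40)&(L[:,2]<57)]
print(len(q), least_squares(lambda p:np.hypot(q[:,0]-p[0],q[:,1]-p[1])-19,[-9,0],loss="soft_l1").x.round(1))
u,v=proj("scene",[.48,.05,.06])[0].astype(int)
cv2.imwrite("pics/crop6.png",cv2.resize(b[v-75:v+75,u-80:u+120],(800,600),interpolation=cv2.INTER_CUBIC))
E
```

```text
[ 0.45821235 -0.02493353  0.1710763 ]
gate 152 [ 2.15991183e-02 -4.28185184e+01]
68 [-9.2 -1.3]
```

View pics/crop6.png

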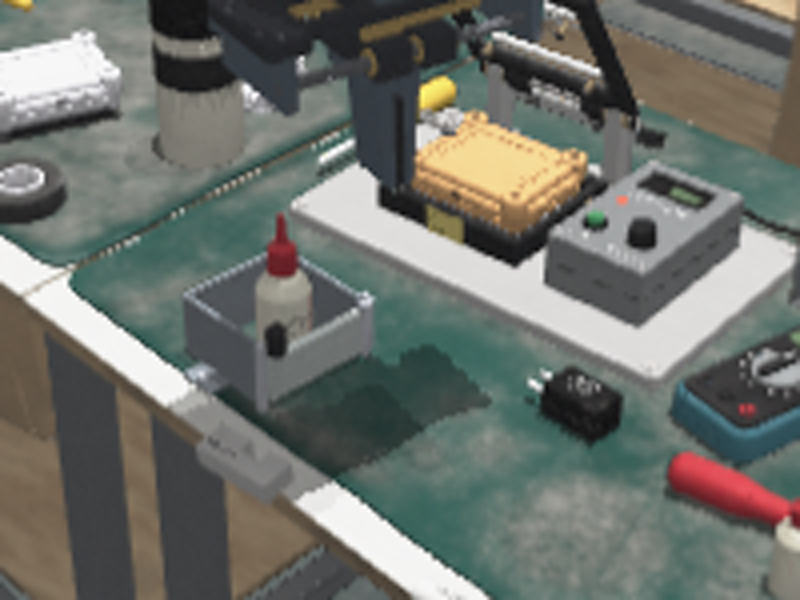

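The gate is shut (knob at crop 275,340, slope about 0.02 rad). The bottle stands upright at (283,290), and the arm is clear, so I'll hand in.

```bash
python3 -c "
from plant import r
print(r.sign_off())"
```

```text
the job is handed in; nothing more can be done
None
```

The job is handed in (no verdict came back): the bottle stands upright in the bay about 9 mm in front of its middle, the gate is shut to within about 0.02 rad and the arm is clear, but I slid the bottle lightly pinched between the fingers at about 45–58 mm instead of pushing it low, because the moves allow no lean and a low push would have put the palm on the cap.

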